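Fetch the door key that matches the sample from behind the supplies

TASK

The treatment machine needs the spare door key that has the same shape as the sample plate lying beside the small black key pad. First move both the jar and the bottle that stand in front of the keys onto the cork side mat, keeping them upright, then lay the matching key flat in the middle of the key pad, lengthwise along it. Only then stand the jar back in the middle of its square outline and the bottle back in the middle of its round outline, and leave the other key where it lies.

Things in the scene. Friction and masses are not known exactly. Their poses are not given: they have to be found in the camera images.
- jar_mid (a point): White jar with paper label and grey lid, upright, 62 mm in diameter, 95 mm tall, 0.22 kg; starts standing in the square outline. It and the bottle stand close beside the keys, on the robot's side, and leave no room there for a gripper. The point is on its axis half-way up (47.5 mm above its underside); z is its axis.
- bottle_mid (a point): White bottle with paper label and white cap, upright, body 54 mm in diameter, narrowing to a neck in its upper third, 105 mm tall overall, 0.18 kg; starts standing in the round outline. The point is on its axis half-way up (52.5 mm above its underside); z is its axis.
- key_t_mid (a point): Loose T-shaped key of white plastic lying flat on the large black mat, 20 mm tall, 70 mm long along its x, 40 g. A stem 15 mm wide (along y) runs from x = -35 mm to the head, a cross bar 44 mm wide from x = +23 to +35 mm. The point is on the stem, mid-length and half-way up (10 mm above its underside); pinch it there across the stem. A round grey end cap, not needed, lies in the same row.
- key_i_mid (a point): Loose I-shaped key of white plastic lying flat on the large black mat, 20 mm tall, 70 mm long along its x, 40 g. Like the T-shaped key but with a cross bar 44 mm wide (along y) and 12 mm long at both ends; the stem between them is 15 mm wide and 46 mm long. The point is on the stem, mid-length and half-way up (10 mm above its underside); pinch it there across the stem.
- sample_t: Sample plate, fixed: dark steel plate 92 x 62 x 4 mm lying on the table, carrying a key like the T-shaped one (top 24 mm above the table). Origin: centre of its underside; x along the key. It lies either beside the key pad (about 0.11 m from the pad's centre, on the side away from the robot) or put away at the back of the table, over 0.25 m from the pad; the other sample is in the other place.
- sample_i: Sample plate, fixed, like the other one but carrying a key like the I-shaped one. Only the sample lying beside the key pad says which key is wanted.
- square_mark: White painted square outline, 92 mm outside, lines 5 mm wide, on the large black mat (190 x 310 x 4 mm, its top 4 mm above the table): the jar's own place. Flat, nothing stands up. Origin: its centre, on the mat's top.
- round_mark: White painted circle outline, about 89 mm outside diameter, on the large black mat: the bottle's own place. Flat. Origin: its centre, on the mat's top, 4 mm above the table.
- side_mat: Cork mat 210 mm (x) by 130 mm (y), 4 mm thick, lying to one side of the robot: the side area, with room for the jar and the bottle side by side along its x. Origin: centre of its underside, on the table.
- key_pad: Small black rubber pad 110 mm (x) by 75 mm (y), 4 mm thick, lying on the other side of the robot: the key is laid on it lengthwise along its x, either way round. Origin: centre of its underside, on the table.
Mind the look-alikes: they are no part of the job. What is shaped like the part that bears bottle_mid but pink or yellow is not meant.

How it is judged (in metres and radians):
On the way, in this order (a step that is already met when the one before it is completed fails the run):
1. the jar and the bottle both stand on the side mat, the keys not yet moved (x of jar_mid in the frame of side_mat between -0.095 and 0.095 m and y of jar_mid in the frame of side_mat between -0.057 and 0.057 m and height (world z) of jar_mid below 0.0555 m and angle between each of jar_mid, bottle_mid's own z axis and vertical below 0.1 rad and x of bottle_mid in the frame of side_mat between -0.095 and 0.095 m and y of bottle_mid in the frame of side_mat between -0.057 and 0.057 m and height (world z) of bottle_mid below 0.0605 m and distance of each of key_t_mid, key_i_mid from where it was at the start of the episode below 0.02 m), for 0.2 s.
2. the matching key lies in the middle of the key pad, the jar and the bottle still on the side mat (((horizontal distance between sample_t and key_pad below 0.17 m and horizontal distance between key_t_mid and key_pad below 0.015 m and angle between the x axis of key_t_mid and the x axis of key_pad, either way round below 0.3 rad and height (world z) of key_t_mid below 0.018 m and angle between key_t_mid's own z axis and vertical below 0.12 rad and linear speed of key_t below 0.02 m/s and distance of key_i_mid from where it was at the start of the episode below 0.02 m) or (horizontal distance between sample_i and key_pad below 0.17 m and horizontal distance between key_i_mid and key_pad below 0.015 m and angle between the x axis of key_i_mid and the x axis of key_pad, either way round below 0.3 rad and height (world z) of key_i_mid below 0.018 m and angle between key_i_mid's own z axis and vertical below 0.12 rad and linear speed of key_i below 0.02 m/s and distance of key_t_mid from where it was at the start of the episode below 0.02 m)) and x of jar_mid in the frame of side_mat between -0.095 and 0.095 m and y of jar_mid in the frame of side_mat between -0.057 and 0.057 m and height (world z) of jar_mid below 0.0555 m and angle between each of jar_mid, bottle_mid's own z axis and vertical below 0.1 rad and x of bottle_mid in the frame of side_mat between -0.095 and 0.095 m and y of bottle_mid in the frame of side_mat between -0.057 and 0.057 m and height (world z) of bottle_mid below 0.0605 m), for 0.2 s.
At the end, for the whole second after the job is handed in: The matching key lies flat within 15 mm of the key pad's centre, lengthwise within 0.3 rad; the jar and the bottle stand upright within 15 mm of the centres of the square and the round outline; the other key is within 20 mm of its start; all at rest (((horizontal distance between sample_t and key_pad below 0.17 m and horizontal distance between key_t_mid and key_pad below 0.015 m and angle between the x axis of key_t_mid and the x axis of key_pad, either way round below 0.3 rad and height (world z) of key_t_mid below 0.018 m and angle between key_t_mid's own z axis and vertical below 0.12 rad and linear speed of key_t below 0.02 m/s and distance of key_i_mid from where it was at the start of the episode below 0.02 m) or (horizontal distance between sample_i and key_pad below 0.17 m and horizontal distance between key_i_mid and key_pad below 0.015 m and angle between the x axis of key_i_mid and the x axis of key_pad, either way round below 0.3 rad and height (world z) of key_i_mid below 0.018 m and angle between key_i_mid's own z axis and vertical below 0.12 rad and linear speed of key_i below 0.02 m/s and distance of key_t_mid from where it was at the start of the episode below 0.02 m)) and horizontal distance between jar_mid and square_mark below 0.015 m and height (world z) of jar_mid below 0.0555 m and angle between each of jar_mid, bottle_mid's own z axis and vertical below 0.1 rad and linear speed of each of jar, bottle below 0.02 m/s and horizontal distance between bottle_mid and round_mark below 0.015 m and height (world z) of bottle_mid below 0.0605 m); the robot touches nothing.
It fails at once if the key that does not match is moved by more than 30 mm ((horizontal distance between sample_t and key_pad below 0.17 m and distance of key_i_mid from where it was at the start of the episode above 0.03 m) or (horizontal distance between sample_i and key_pad below 0.17 m and distance of key_t_mid from where it was at the start of the episode above 0.03 m)).
It fails at once if the jar is tipped over (angle between jar_mid's own z axis and vertical above 0.6 rad).
It fails at once if the bottle is tipped over (angle between bottle_mid's own z axis and vertical above 0.6 rad).
It also fails if it takes over 144 s, if anything falls off the work surface, if the arm or the gripper's body presses on something with over 40 N, if the wrist force passes 120 N, or if a joint passes its speed limit or range.

ROBOT

A 6-joint arm with a two-finger parallel gripper is mounted at the origin on the work surface. World frame = base frame: x ahead of the robot, y to its left, z up, the work surface at z = 0. Lengths are in m, angles in degrees, forces in N, time in s.
With the tool pointing down it reaches from about 0.35 to 0.875 m from the base axis. Payload 4.2 kg.
Tool frame: the origin (TCP) lies midway between the tips of the shut fingers; the grasp point (between the pads) lies 19 mm behind it; z points along the fingers, y is the direction in which the jaws open and shut (so a half turn about z gives the same grasp; the last joint's range is limited). The gripper opens to 87 mm and grips with 3 to 60 N. Pads are 19 mm wide; open, the fingers measure 117 mm over their backs; the gripper's body (75 mm by 190 mm) begins 51 mm behind the grasp point.
Start: joints at [90.447, 22.042, 0.453, 0, -68.411, -14.817], TCP at [0.155, 0.605, 0.223] pointing down, gripper open.
Joint ranges: [-179.83, 179.83], [-69.29, 118.12], [-61.27, 80.66], [-181.25, 117.63], [-171.15, -9.14], [-177.46, 177.46]. Speed limits (degrees/s): [159.86, 159.86, 180, 180, 180, 180].

INTERFACE

Orientations are given as a 3x3 rotation matrix whose columns are the frame's x, y, z axes.
In Python, from station import sense, capture, get_calibration, finish_job, spot_in, spot_point gives the robot as it stands.
- The arm moves only by the shell command python3 -m inch 'ROWS'. ROWS is JSON, a list of rows, each an object with "fingers": the finger opening in cm, from 0 to 8.7; "delta_pos": the shift along the tool's x, y, z in cm, a list of three; "spin": the turn about the tool's z in degrees. In form: [{"fingers": fingers, "delta_pos": [dx, dy, dz], "spin": spin}, ...]. A call has 1 to 20 rows; each row is the pose to reach, as a shift and turn from the pose commanded when the call began, along the tool's axes at that moment; what a row does not reach only later rows make up. A row lasts 1/10 s, in which the tool goes at most 50 mm and 8.59 degrees, less where a joint would pass 70% of its speed; a pose out of reach is approached as far as the arm can. A call with a gripper value outside its range is refused whole. The fingers move at their own pace and stop on an object; the grip force is fixed at half the most. Time passes only in rows, so rows that repeat a pose let the fingers close. It gives the time, the measured TCP pose, the force and the opening at its end, in the units of the state.
- sense(): the state, without advancing time (a new reading comes with each control period).
- capture(name): name is "side" or "top" or "wrist"; returns the picture (420x560x3 uint8, red, green, blue); there is no depth.
- get_calibration(name): a dict with "K" (3x3 intrinsics, pixels), "T" (4x4, takes a point from camera to world coordinates). Camera axes: x right, y up, looking along -z (the intrinsics and any distortion apply to the point x, -y, -z); pixel columns grow to the right and rows downward; lengths in m; the calibration is good to about 2 mm. A picture is of the moment at which its call begins: read the wrist's pose just before it. get_calibration takes no time and is no camera call; for the wrist camera it gives the pose at the moment of the call.
- finish_job(): hands the job in, once; it reports no verdict.
Trained networks look in the newest picture that a camera, given by its name, has taken for a name from the list of things; names that differ only in an ending like _2 or _b are one class to them, and where a whole thing is asked for, a point or a joint stands for the part that bears it (a point fixed in the world has none). Each returns a list of dicts, best first, with "conf" (0 to 1); they miss things now and then, are a little off and sometimes report something else, mostly with a low value. They report only what shows in the picture. A call takes as long as a camera call. They do not tell look-alikes from the thing itself.
- spot_in(camera, target): "extent" ([left, top, right, bottom] as shares, 0 to 1, of the picture: columns of its width, rows of its height, round what is visible of it).
- spot_point(camera, target): "location" ([column, row] as shares, 0 to 1, of the picture: columns of its width, rows of its height: a listed point, or the origin of a listed thing).
The state is a dict: "time_s": time; "joints": joint angles; "joint_velocities": joint speeds; "effort": joint torques, N m; "tcp_pos": TCP position; "ee_rot": TCP orientation; "wrist_force": force on the tool from outside, world axes, zero at the start; "moment": the same for the moment, N m; "gripper_width": opening from 0.0 (shut) to 1.0 (fully open).
Only numpy, scipy, OpenCV 4.12 (cv2) and the standard library are available. Lean on these libraries where they do the work, as an engineer would, in place of code of your own. Each camera call takes 0.05 s, during which the arm holds its last target.

## Working session

There is one attempt and no reset: what is moved stays moved. The work goes in short steps, Python scripts to look and compute and a shell command to move; the robot and the scene stay as the last step left them, time stands still between calls to the robot, and variables do not carry over. Pictures are saved under pics/ and viewed, and the job is handed in when it is done.

```bash
ls; mkdir -p pics; python3 - <<'E'
from station import *
import cv2,numpy as np
s=sense();print(s)
for n in("side","top","wrist"):
    c=get_calibration(n);print(n,np.round(c['K'],1).tolist(),np.round(c['T'],3).tolist(),[k for k in c])
    im=capture(n);cv2.imwrite(f"pics/{n}0.png",im[:,:,::-1])
E
```

```text
pics
{'time_s': 0.0, 'joints': array([ 9.04494312e+01,  2.20889583e+01,  3.78144720e-01, -3.00844348e-02,
       -6.84096586e+01, -1.48159390e+01]), 'joint_velocities': array([-0.01293672,  0.03457777,  0.0124087 , -0.08182761, -0.03446   ,
       -0.05016879]), 'effort': array([ 1.19242750e-04, -3.90671039e+01,  1.87412918e+01,  4.21995431e+00,
        1.10504357e-02, -1.87800865e-04]), 'tcp_pos': array([0.15491057, 0.60486521, 0.22146458]), 'ee_rot': array([[ 9.68680297e-01, -2.48310812e-01, -4.71724903e-04],
       [-2.48311251e-01, -9.68678009e-01, -2.10635217e-03],
       [ 6.60804786e-05,  2.15751645e-03, -9.99997670e-01]]), 'wrist_force': array([ 0.27408129, -0.73161852,  0.08755466]), 'moment': array([-0.01602069,  0.01628365, -0.00746231]), 'gripper_width': 0.9989436687191635}
side [[436.7, 0.0, 278.6], [0.0, 436.7, 211.7], [0.0, 0.0, 1.0]] [[-0.965, 0.177, -0.191, 0.412], [-0.26, -0.71, 0.654, 0.597], [-0.02, 0.682, 0.732, 0.732], [0.0, 0.0, 0.0, 1.0]] ['K', 'T']
top [[406.0, 0.0, 280.2], [0.0, 406.0, 214.6], [0.0, 0.0, 1.0]] [[0.029, 0.974, -0.225, 0.408], [-1.0, 0.028, -0.007, 0.006], [-0.0, 0.225, 0.974, 0.864], [0.0, 0.0, 0.0, 1.0]] ['K', 'T']
wrist [[353.6, 0.0, 278.0], [0.0, 353.6, 209.5], [0.0, 0.0, 1.0]] [[-0.248, 0.93, 0.271, 0.23], [-0.969, -0.238, -0.068, 0.585], [0.001, -0.28, 0.96, 0.384], [0.0, 0.0, 0.0, 1.0]] ['K', 'T']
```

View pics/top0.png

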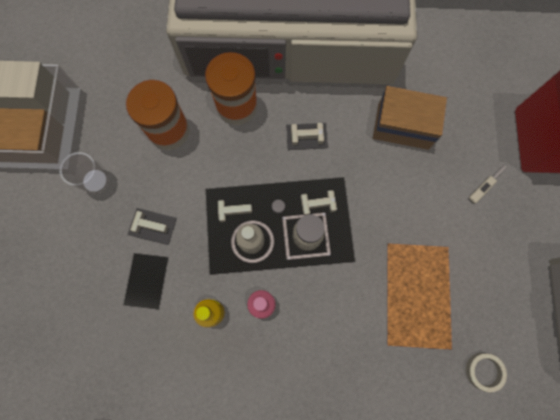

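View pics/side0.png

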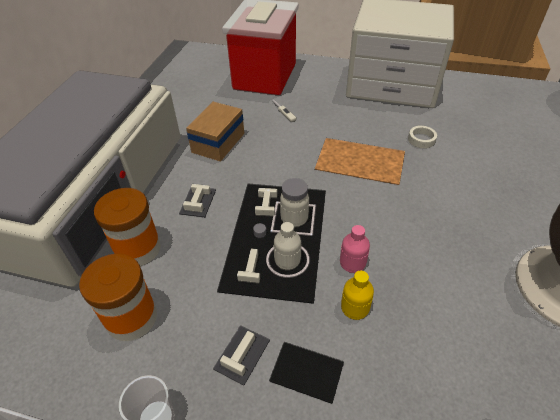

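View pics/wrist0.png

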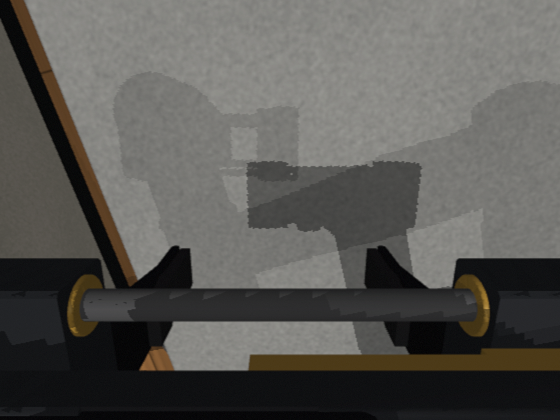

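```bash
cat > h.py <<'E'
from station import *
import cv2,numpy as np
def ray(n,u,v,z,c=None):
    c=c or get_calibration(n);K=np.array(c['K']);T=np.array(c['T'])
    d=np.linalg.solve(K,[u,v,1.]);d=T[:3,:3]@np.array([d[0],-d[1],-d[2]]);o=T[:3,3]
    return o+d*(z-o[2])/d[2]
def proj(n,p,c=None):
    c=c or get_calibration(n);K=np.array(c['K']);T=np.array(c['T'])
    q=T[:3,:3].T@(np.array(p)-T[:3,3]);q=K@np.array([q[0],-q[1],-q[2]]);return q[:2]/q[2]
Z=dict(jar_mid=.0515,bottle_mid=.0565,key_t_mid=.014,key_i_mid=.014,sample_t=0,sample_i=0,square_mark=.004,round_mark=.004,side_mat=0,key_pad=0)
def spots(n,names=Z,save=None):
    im=capture(n);c=get_calibration(n)
    if save:cv2.imwrite(save,im[:,:,::-1])
    for t in names:
        for r in spot_point(n,t)[:3]:
            u,v=r['location'][0]*560,r['location'][1]*420
            print(n,t,round(r['conf'],2),(int(u),int(v)),np.round(ray(n,u,v,Z[t],c),4)[:2])
    return im,c
E
python3 - <<'E'
from h import *
for n in("top","side","wrist"): spots(n)
E
```

```text
top jar_mid 0.6 (305, 230) [ 0.5636 -0.0403]
top bottle_mid 0.93 (250, 237) [0.5455 0.0708]
top bottle_mid 0.85 (209, 313) [0.3949 0.1432]
top bottle_mid 0.6 (258, 303) [0.4159 0.0483]
top key_t_mid 0.54 (235, 209) [0.6127 0.109 ]
top key_i_mid 0.7 (320, 201) [ 0.6356 -0.0741]
top sample_t 0.96 (149, 226) [0.5733 0.2952]
top sample_t 0.85 (306, 135) [ 0.7963 -0.042 ]
top sample_i 0.96 (149, 226) [0.5733 0.2952]
top sample_i 0.85 (306, 135) [ 0.7963 -0.042 ]
top square_mark 0.61 (320, 201) [ 0.6396 -0.0763]
top round_mark 0.34 (302, 136) [ 0.7904 -0.034 ]
top side_mat 0.79 (416, 295) [ 0.4441 -0.2782]
top key_pad 0.87 (147, 281) [0.4561 0.2873]
side jar_mid 0.81 (294, 201) [ 0.5646 -0.049 ]
side bottle_mid 0.97 (287, 242) [0.5498 0.0688]
side bottle_mid 0.95 (355, 246) [0.4169 0.0467]
side bottle_mid 0.74 (360, 288) [0.3943 0.1396]
side key_t_mid 0.67 (253, 263) [0.612  0.1056]
side key_i_mid 0.57 (266, 198) [ 0.6381 -0.0781]
side sample_t 0.62 (242, 354) [0.5745 0.2888]
side sample_i 0.62 (242, 354) [0.5745 0.2888]
side round_mark 0.52 (289, 260) [0.5444 0.0727]
side round_mark 0.35 (306, 373) [0.4587 0.2949]
side side_mat 0.84 (360, 160) [ 0.4466 -0.2797]
side side_mat 0.62 (288, 259) [0.5478 0.0682]
side key_pad 0.65 (309, 374) [0.4547 0.2934]
side key_pad 0.29 (266, 202) [ 0.6387 -0.0806]
```

The sample beside the pad, at top picture (150,226), is T-shaped, and the I sample is at (307,133) at the back. So the T key at (235,209) is wanted. The pink and yellow bottles at (261,304) and (208,313) are look-alikes. I'll take a closer wrist view of the work area next.

```bash
python3 -m inch '[{"fingers":8.7,"delta_pos":[4,4.3,-1],"spin":-4},{"fingers":8.7,"delta_pos":[46,48.6,-8],"spin":-14.4},{"fingers":8.7,"delta_pos":[46,48.6,-8],"spin":-14.4},{"fingers":8.7,"delta_pos":[46,48.6,-8],"spin":-14.4},{"fingers":8.7,"delta_pos":[46,48.6,-8],"spin":-14.4},{"fingers":8.7,"delta_pos":[46,48.6,-8],"spin":-14.4},{"fingers":8.7,"delta_pos":[46,48.6,-8],"spin":-14.4},{"fingers":8.7,"delta_pos":[46,48.6,-8],"spin":-14.4},{"fingers":8.7,"delta_pos":[46,48.6,-8],"spin":-14.4},{"fingers":8.7,"delta_pos":[46,48.6,-8],"spin":-14.4},{"fingers":8.7,"delta_pos":[46,48.6,-8],"spin":-14.4},{"fingers":8.7,"delta_pos":[46,48.6,-8],"spin":-14.4},{"fingers":8.7,"delta_pos":[46,48.6,-8],"spin":-14.4},{"fingers":8.7,"delta_pos":[46,48.6,-8],"spin":-14.4},{"fingers":8.7,"delta_pos":[46,48.6,-8],"spin":-14.4},{"fingers":8.7,"delta_pos":[46,48.6,-8],"spin":-14.4},{"fingers":8.7,"delta_pos":[46,48.6,-8],"spin":-14.4},{"fingers":8.7,"delta_pos":[46,48.6,-8],"spin":-14.4}]'
python3 - <<'E'
from h import *
spots("wrist",['jar_mid','bottle_mid','key_t_mid','key_i_mid','square_mark','round_mark'],"pics/w1.png")
E
```

```text
time_s: 3.6
tcp_pos: [0.4796, 0.0213, 0.3026]
ee_rot: [[1.0, 0.002, 0.0], [0.002, -1.0, 0.0], [0.0, -0.0, -1.0]]
wrist_force: [0.5, -0.2, 0.0]
gripper_width: 1.001
wrist bottle_mid 0.94 (259, 228) [0.4141 0.0436]
wrist bottle_mid 0.92 (176, 241) [0.3959 0.1456]
wrist bottle_mid 0.62 (232, 115) [0.5472 0.0723]
wrist key_t_mid 0.58 (205, 53) [0.6167 0.1061]
wrist key_i_mid 0.72 (355, 33) [ 0.6386 -0.0686]
```

View pics/w1.png

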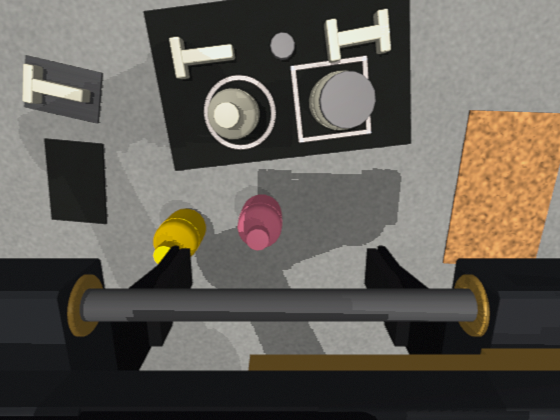

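```bash
python3 - <<'E'
import cv2
im=cv2.imread("pics/top0.png")
cv2.imwrite("pics/topz.png",cv2.resize(im[170:280,195:360],None,fx=4.8,fy=4.8,interpolation=cv2.INTER_CUBIC))
im=cv2.imread("pics/side0.png")
cv2.imwrite("pics/sidez.png",cv2.resize(im[170:310,215:335],None,fx=4.2,fy=4.2,interpolation=cv2.INTER_CUBIC))
E
```

```text
(no output)
```

View pics/topz.png

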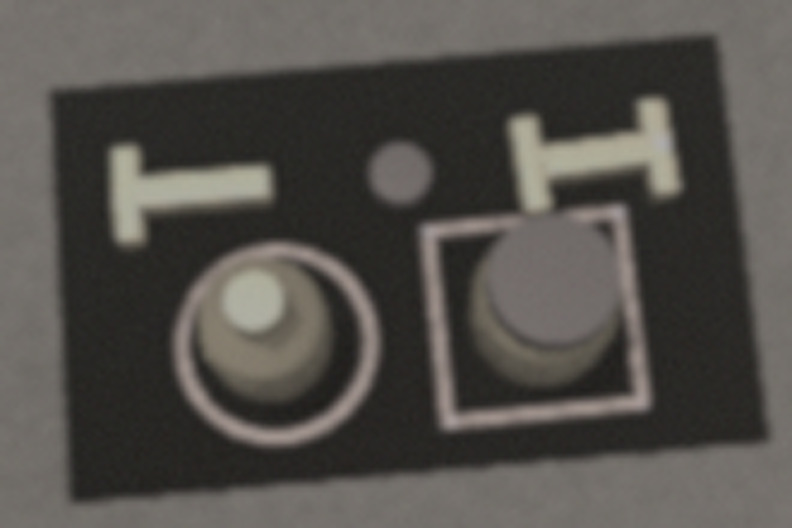

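View pics/sidez.png

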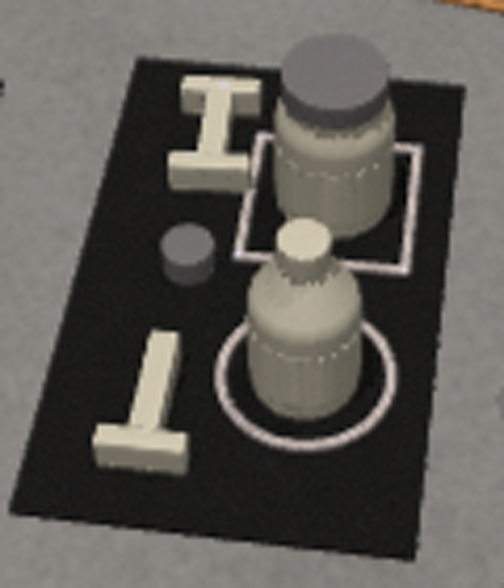

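The wrist view shows the jar lid at (347,100), the bottle cap at (226,114), the T key at (203,53), the I key at (358,36), the pad at (77,181) and the cork mat, partly visible, at right. I'll zoom in for exact measures.

```bash
python3 - <<'E'
from h import *
im=cv2.imread("pics/w1.png");c=get_calibration("wrist")
np.save("c1.npy",c,allow_pickle=True)
g=cv2.cvtColor(im,cv2.COLOR_BGR2HSV)
w=((g[...,2]>140)&(g[...,1]<70)).astype(np.uint8)
def box(n,m,z,roi):
    x0,y0,x1,y1=roi;mm=np.zeros_like(m);mm[y0:y1,x0:x1]=m[y0:y1,x0:x1]
    k,l,s,_=cv2.connectedComponentsWithStats(mm);i=1+np.argmax(s[1:,4]);
    pts=np.argwhere(l==i)[:,::-1]
    P=np.array([ray("wrist",u,v,z,c)[:2] for u,v in pts]).astype(np.float32)
    r=cv2.minAreaRect(P*1000);hull=cv2.convexHull(P*1000)
    print(n,s[i].tolist(),"rect",np.round(r[0],1),np.round(r[1],1),round(r[2],1),"circ",[np.round(q,1).tolist() for q in cv2.minEnclosingCircle(P*1000)])
    return r
box("square",w,.004,(285,50,378,150))
box("circle",w,.004,(195,65,283,155))
box("keyT",w,.024,(160,25,245,82));box("keyI",w,.024,(315,0,400,62))
box("sampT",w,.024,(15,50,95,120))
dk=(g[...,2]<55).astype(np.uint8)
box("pad",dk,.004,(35,130,115,230))
ck=((g[...,1]>100)&(g[...,0]<22)).astype(np.uint8)
box("cork",ck,.004,(430,100,560,265))
E
python3 - <<'E'
import cv2
im=cv2.imread("pics/w1.png")
cv2.imwrite("pics/w1z.png",cv2.resize(im[0:170,150:410],None,fx=3,fy=3,interpolation=cv2.INTER_CUBIC))
E
```

```text
square [291, 50, 83, 92, 3705] rect [571.1 -48.1] [103.8  98.4] 7.4 circ [[565.4, -46.2], 64.2]
circle [204, 75, 72, 74, 2469] rect [549.6  68.7] [88.7 88. ] 44.2 circ [[549.5, 69.0], 44.8]
keyT [169, 37, 64, 41, 1087] rect [615.1 108. ] [43.1 69.9] 6.5 circ [[615.4, 110.7], 37.7]
keyI [326, 9, 65, 53, 1574] rect [631.8 -71.1] [50.4 70. ] 9.8 circ [[635.5, -70.6], 40.1]
sampT [15, 50, 80, 70, 2568] rect [580.8 285.1] [ 76.8 106.7] 0.1 circ [[580.8, 285.1], 65.7]
pad [45, 139, 62, 85, 4530] rect [460.3 287.9] [ 75.  108.9] 84.8 circ [[460.5, 288.2], 64.8]
cork [443, 110, 117, 154, 14130] rect [ 447.3 -281.3] [130.3 209.2] 88.2 circ [[448.0, -273.4], 118.1]
```

View pics/w1z.png

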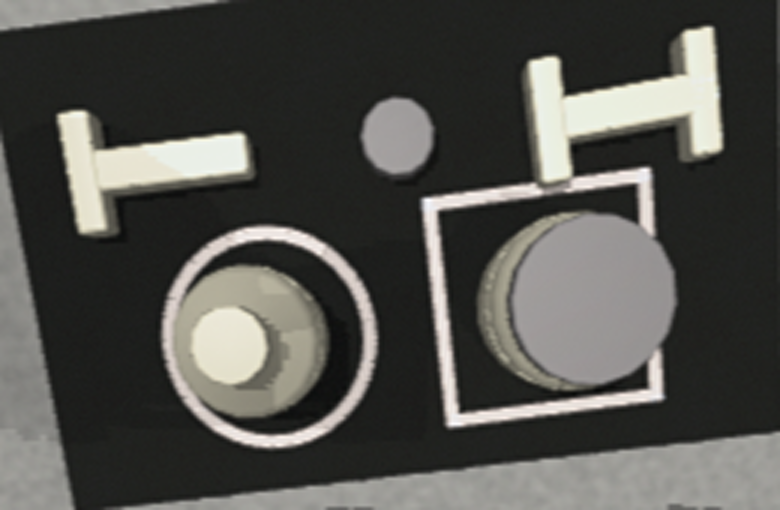

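```bash
python3 - <<'E'
from h import *
c=np.load("c1.npy",allow_pickle=True).item()
f=lambda u,v,z:np.round(ray("wrist",150+u/3,v/3,z,c)*1000,1)[:2]
print("jar lid",f(593,299,.099),"bottle cap",f(229,344,.109))
print("lid edges",f(510,299,.099),f(676,299,.099))
q=[f(421,200,.004),f(651,168,.004),f(664,400,.004),f(450,428,.004)];print(q,np.mean(q,0))
print("key T stem sides",f(100,164,.024),f(245,134,.024),f(103,190,.024),f(247,165,.024))
# check top cam
t=get_calibration("top")
for p in[(.4603,.2879,.004),(.4473,-.2813,.004),(.6151,.108,.024),(.5496,.0687,.004)]:print(p,proj("top",p,t).round(1),proj("side",p).round(1))
im=cv2.imread("pics/top0.png");g=cv2.cvtColor(im,cv2.COLOR_BGR2HSV)
for n,m,roi in(("pad",g[...,2]<45,(115,245,175,315)),("cork",(g[...,1]>100)&(g[...,0]<22),(380,235,460,355))):
    x0,y0,x1,y1=roi;pts=np.argwhere(m[y0:y1,x0:x1])[:,::-1]+[x0,y0]
    P=np.array([ray("top",u,v,.004,t)[:2]*1000 for u,v in pts],np.float32);print(n,cv2.minAreaRect(P))
E
```

```text
jar lid [563.9 -48.5] bottle cap [549.6  70.5]
lid edges [563.8 -21.2] [563.9 -75.9]
[array([603.8,   5.5]), array([615.9, -86.8]), array([524.6, -98.9]), array([512.7,  -8. ])] [564.25 -47.05]
key T stem sides [614.5 129.5] [625.1  73.5] [605.2 129. ] [614.2  73.1]
(0.4603, 0.2879, 0.004) [146.7 279.2] [306.6 369.2]
(0.4473, -0.2813, 0.004) [419.  293.4] [360.2 159.3]
(0.6151, 0.108, 0.024) [235.3 207.6] [251.  261.3]
(0.5496, 0.0687, 0.004) [253. 240.] [287.5 258.5]
pad ((462.22674560546875, 289.31951904296875), (69.7156753540039, 94.59905242919922), 84.30224609375)
cork ((445.107177734375, -279.70428466796875), (129.828857421875, 208.9315948486328), 88.25093078613281)
```

```bash
python3 -m inch '[{"fingers":8.7,"delta_pos":[4.2,3.5,0],"spin":0},{"fingers":8.7,"delta_pos":[8.4,6.9,0],"spin":0},{"fingers":8.7,"delta_pos":[8.4,6.9,0],"spin":0},{"fingers":8.7,"delta_pos":[8.4,6.9,2],"spin":0},{"fingers":8.7,"delta_pos":[8.4,6.9,6],"spin":0},{"fingers":8.7,"delta_pos":[8.4,6.9,10],"spin":0},{"fingers":8.7,"delta_pos":[8.4,6.9,14],"spin":0},{"fingers":8.7,"delta_pos":[8.4,6.9,18],"spin":0},{"fingers":8.7,"delta_pos":[8.4,6.9,21.5],"spin":0},{"fingers":8.7,"delta_pos":[8.4,6.9,24],"spin":0},{"fingers":8.7,"delta_pos":[8.4,6.9,25.3],"spin":0},{"fingers":8.7,"delta_pos":[8.4,6.9,25.3],"spin":0},{"fingers":8.7,"delta_pos":[8.4,6.9,25.3],"spin":0}]'
python3 - <<'E'
from h import *
cv2.imwrite("pics/s2.png",capture("side")[:,:,::-1])
E
```

```text
time_s: 5.25
tcp_pos: [0.5651, -0.0483, 0.0506]
ee_rot: [[1.0, 0.001, 0.002], [0.001, -1.0, -0.0], [0.002, 0.0, -1.0]]
wrist_force: [0.3, -0.0, 0.6]
gripper_width: 1.002
```

View pics/s2.png

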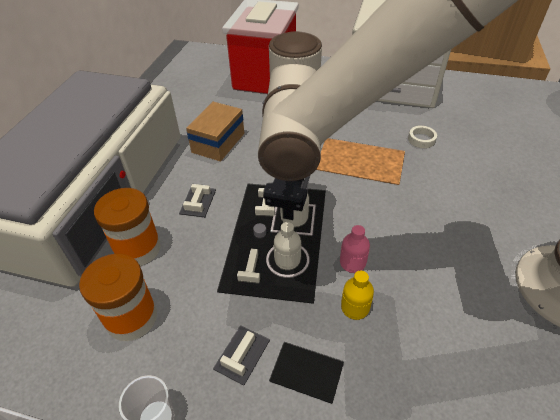

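The gripper is around the jar at (293,205), clear of the bottle at (287,247). Closing the fingers and lifting.

```bash
python3 -m inch '[{"fingers":5,"delta_pos":[0,0,0],"spin":0},{"fingers":5,"delta_pos":[0,0,0],"spin":0},{"fingers":5,"delta_pos":[0,0,0],"spin":0},{"fingers":5,"delta_pos":[0,0,0],"spin":0},{"fingers":5,"delta_pos":[0,0,0],"spin":0},{"fingers":5,"delta_pos":[0,0,0],"spin":0},{"fingers":5,"delta_pos":[0,0,0],"spin":0},{"fingers":5,"delta_pos":[0,0,-1],"spin":0},{"fingers":5,"delta_pos":[0,0,-3],"spin":0},{"fingers":5,"delta_pos":[0,0,-6],"spin":0},{"fingers":5,"delta_pos":[0,0,-10],"spin":0},{"fingers":5,"delta_pos":[0,0,-14],"spin":0},{"fingers":5,"delta_pos":[0,0,-15],"spin":0},{"fingers":5,"delta_pos":[0,0,-15],"spin":0}]'
```

```text
time_s: 6.7
tcp_pos: [0.5645, -0.0485, 0.201]
ee_rot: [[1.0, 0.0, 0.003], [0.0, -1.0, 0.001], [0.003, -0.001, -1.0]]
wrist_force: [0.2, 1.3, -2.5]
gripper_width: 0.702
```

```bash
python3 -m inch '[{"fingers":5,"delta_pos":[-0.6,0.8,0],"spin":0},{"fingers":5,"delta_pos":[-1.8,2.5,0],"spin":0},{"fingers":5,"delta_pos":[-3.6,5,0],"spin":0},{"fingers":5,"delta_pos":[-5.8,8,0],"spin":0},{"fingers":5,"delta_pos":[-8,11,0],"spin":0},{"fingers":5,"delta_pos":[-10.2,14,0],"spin":0},{"fingers":5,"delta_pos":[-12.4,17,0],"spin":0},{"fingers":5,"delta_pos":[-14.5,20,0],"spin":0},{"fingers":5,"delta_pos":[-15.9,22,0],"spin":0},{"fingers":5,"delta_pos":[-16.6,22.9,0],"spin":0},{"fingers":5,"delta_pos":[-16.8,23.1,1],"spin":0},{"fingers":5,"delta_pos":[-16.8,23.1,4],"spin":0},{"fingers":5,"delta_pos":[-16.8,23.1,8],"spin":0},{"fingers":5,"delta_pos":[-16.8,23.1,11],"spin":0},{"fingers":5,"delta_pos":[-16.8,23.1,13],"spin":0},{"fingers":5,"delta_pos":[-16.8,23.1,14.2],"spin":0},{"fingers":5,"delta_pos":[-16.8,23.1,14.7],"spin":0},{"fingers":5,"delta_pos":[-16.8,23.1,15],"spin":0},{"fingers":5,"delta_pos":[-16.8,23.1,15],"spin":0}]'
python3 - <<'E'
from h import *
spots("side",['jar_mid','bottle_mid','key_t_mid','key_i_mid','side_mat'],"pics/s3.png")
E
```

```text
time_s: 8.6
tcp_pos: [0.395, -0.2786, 0.0502]
ee_rot: [[1.0, 0.002, -0.003], [0.002, -1.0, 0.001], [-0.003, -0.001, -1.0]]
wrist_force: [-2.8, 3.4, 6.3]
gripper_width: 0.704
side jar_mid 0.85 (385, 148) [ 0.3914 -0.2795]
side jar_mid 0.73 (291, 215) [ 0.5597 -0.0072]
side bottle_mid 0.87 (358, 249) [0.4105 0.0529]
side bottle_mid 0.79 (360, 292) [0.393  0.1488]
side bottle_mid 0.65 (288, 243) [0.5463 0.0702]
side key_t_mid 0.86 (249, 263) [0.6199 0.1063]
side key_t_mid 0.35 (241, 355) [0.573 0.297]
side key_i_mid 0.6 (263, 199) [ 0.6427 -0.0731]
side side_mat 0.56 (359, 160) [ 0.4472 -0.2795]
side side_mat 0.52 (266, 202) [ 0.6387 -0.0792]
```

View pics/s3.png

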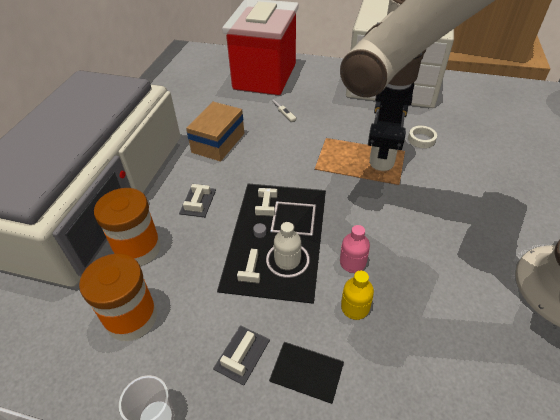

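The jar stands on the cork at (385,150). I'll release it, then go to above the bottle.

```bash
python3 -m inch '[{"fingers":8.7,"delta_pos":[0,0,0],"spin":0},{"fingers":8.7,"delta_pos":[0,0,0],"spin":0},{"fingers":8.7,"delta_pos":[0,0,0],"spin":0},{"fingers":8.7,"delta_pos":[0,0,-1],"spin":0},{"fingers":8.7,"delta_pos":[0,0,-4],"spin":0},{"fingers":8.7,"delta_pos":[0,0,-8],"spin":0},{"fingers":8.7,"delta_pos":[0,0,-13],"spin":0},{"fingers":8.7,"delta_pos":[0,0,-15],"spin":0},{"fingers":8.7,"delta_pos":[1,-2,-15],"spin":0},{"fingers":8.7,"delta_pos":[15.5,-34.9,-15],"spin":0},{"fingers":8.7,"delta_pos":[15.5,-34.9,-15],"spin":0},{"fingers":8.7,"delta_pos":[15.5,-34.9,-15],"spin":0},{"fingers":8.7,"delta_pos":[15.5,-34.9,-15],"spin":0},{"fingers":8.7,"delta_pos":[15.5,-34.9,-15],"spin":0},{"fingers":8.7,"delta_pos":[15.5,-34.9,-15],"spin":0},{"fingers":8.7,"delta_pos":[15.5,-34.9,-15],"spin":0},{"fingers":8.7,"delta_pos":[15.5,-34.9,-15],"spin":0},{"fingers":8.7,"delta_pos":[15.5,-34.9,-15],"spin":0},{"fingers":8.7,"delta_pos":[15.5,-34.9,-15],"spin":0}]'
python3 - <<'E'
from h import *
cv2.imwrite("pics/t4.png",capture("top")[:,:,::-1])
cv2.imwrite("pics/w4.png",capture("wrist")[:,:,::-1])
E
```

```text
time_s: 10.8
tcp_pos: [0.5505, 0.0688, 0.1997]
ee_rot: [[1.0, 0.0, -0.001], [0.0, -1.0, -0.0], [-0.001, 0.0, -1.0]]
wrist_force: [-0.2, 0.0, 0.6]
gripper_width: 1.001
```

View pics/t4.png

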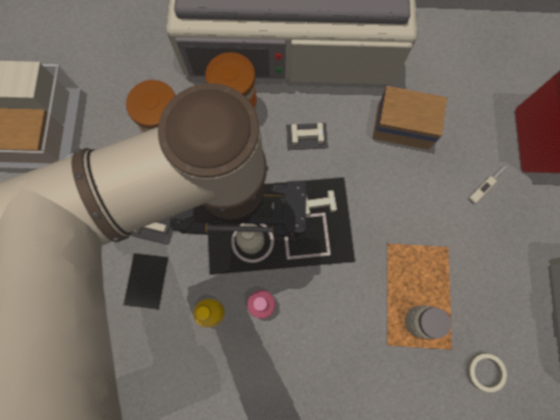

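View pics/w4.png

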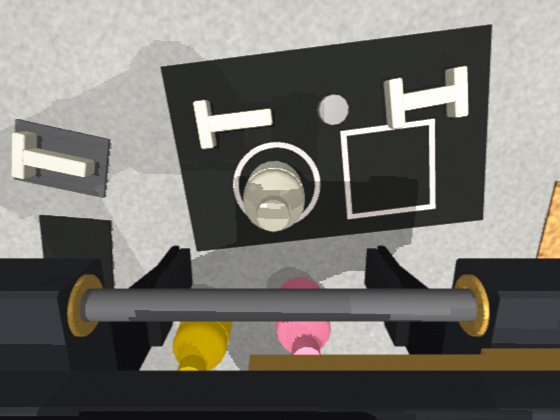

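The jar stands on the cork, top view (428,323), and the bottle is right under the gripper. Descending to grasp it.

```bash
python3 -m inch '[{"fingers":8.7,"delta_pos":[0,-0.1,3],"spin":0},{"fingers":8.7,"delta_pos":[0,-0.1,6],"spin":0},{"fingers":8.7,"delta_pos":[0,-0.1,9],"spin":0},{"fingers":8.7,"delta_pos":[0,-0.1,12],"spin":0},{"fingers":8.7,"delta_pos":[0,-0.1,14],"spin":0},{"fingers":8.7,"delta_pos":[0,-0.1,15.2],"spin":0},{"fingers":8.7,"delta_pos":[0,-0.1,15.2],"spin":0},{"fingers":4,"delta_pos":[0,-0.1,15.2],"spin":0},{"fingers":4,"delta_pos":[0,-0.1,15.2],"spin":0},{"fingers":4,"delta_pos":[0,-0.1,15.2],"spin":0},{"fingers":4,"delta_pos":[0,-0.1,15.2],"spin":0},{"fingers":4,"delta_pos":[0,-0.1,15.2],"spin":0},{"fingers":4,"delta_pos":[0,-0.1,15.2],"spin":0},{"fingers":4,"delta_pos":[0,-0.1,15.2],"spin":0},{"fingers":4,"delta_pos":[0,-0.1,15.2],"spin":0}]'
```

```text
time_s: 12.4
tcp_pos: [0.5517, 0.0711, 0.0482]
ee_rot: [[1.0, 0.001, 0.002], [0.001, -1.0, 0.001], [0.002, -0.001, -1.0]]
wrist_force: [-0.3, 2.2, 3.4]
gripper_width: 0.611
```

```bash
python3 -m inch '[{"fingers":4,"delta_pos":[0,0,-1],"spin":0},{"fingers":4,"delta_pos":[0,0,-3],"spin":0},{"fingers":4,"delta_pos":[0,0,-6],"spin":0},{"fingers":4,"delta_pos":[0,0,-10],"spin":0},{"fingers":4,"delta_pos":[0,0,-14],"spin":0},{"fingers":4,"delta_pos":[0,0,-15],"spin":0},{"fingers":4,"delta_pos":[-0.2,1,-15],"spin":0},{"fingers":4,"delta_pos":[-0.5,3,-15],"spin":0},{"fingers":4,"delta_pos":[-1,6,-15],"spin":0},{"fingers":4,"delta_pos":[-1.4,9,-15],"spin":0},{"fingers":4,"delta_pos":[-1.9,12,-15],"spin":0},{"fingers":4,"delta_pos":[-2.4,15.5,-15],"spin":0},{"fingers":4,"delta_pos":[-3,19,-15],"spin":0},{"fingers":4,"delta_pos":[-3.5,22.5,-15],"spin":0},{"fingers":4,"delta_pos":[-4,26,-15],"spin":0},{"fingers":4,"delta_pos":[-4.6,29.5,-15],"spin":0},{"fingers":4,"delta_pos":[-5.1,32.5,-15],"spin":0},{"fingers":4,"delta_pos":[-5.4,34.6,-15],"spin":0},{"fingers":4,"delta_pos":[-5.5,35.4,-15],"spin":0},{"fingers":4,"delta_pos":[-5.5,35.4,-15],"spin":0}]'
```

```text
time_s: 14.4
tcp_pos: [0.4943, -0.2841, 0.1951]
ee_rot: [[1.0, -0.002, -0.005], [-0.002, -1.0, 0.002], [-0.005, -0.002, -1.0]]
wrist_force: [-0.1, 0.2, -2.3]
gripper_width: 0.609
```

```bash
python3 - <<'E'
from h import *
s=sense();print(s['tcp_pos'],s['gripper_width'])
cv2.imwrite("pics/s5.png",capture("side")[:,:,::-1])
E
```

```text
[ 0.49434742 -0.28413757  0.19505387] 0.6087716008631878
```

View pics/s5.png

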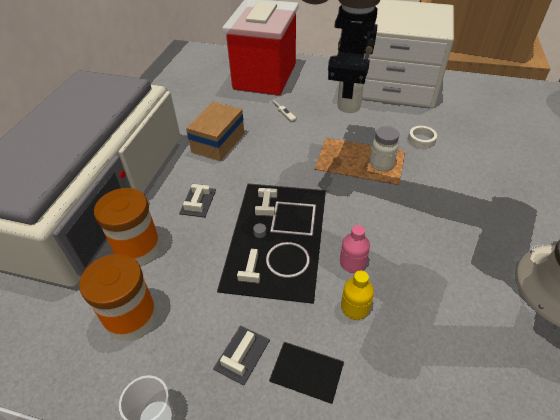

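```bash
python3 -m inch '[{"fingers":4,"delta_pos":[0,0,1],"spin":0},{"fingers":4,"delta_pos":[0,0,4],"spin":0},{"fingers":4,"delta_pos":[0,0,8],"spin":0},{"fingers":4,"delta_pos":[0,0,11],"spin":0},{"fingers":4,"delta_pos":[0,0,13],"spin":0},{"fingers":4,"delta_pos":[0,0,14.2],"spin":0},{"fingers":4,"delta_pos":[0,0,14.7],"spin":0},{"fingers":4,"delta_pos":[0,0,15],"spin":0},{"fingers":4,"delta_pos":[0,0,15],"spin":0},{"fingers":4,"delta_pos":[0,0,15],"spin":0}]'
```

```text
time_s: 15.45
tcp_pos: [0.4971, -0.2837, 0.0486]
ee_rot: [[1.0, 0.001, 0.003], [0.001, -1.0, -0.001], [0.003, 0.001, -1.0]]
wrist_force: [-0.2, 0.2, -2.5]
gripper_width: 0.612
```

```bash
python3 -m inch '[{"fingers":4,"delta_pos":[0,0,0.1],"spin":0},{"fingers":4,"delta_pos":[0,0,0.1],"spin":0},{"fingers":8.7,"delta_pos":[0,0,0.1],"spin":0},{"fingers":8.7,"delta_pos":[0,0,0.1],"spin":0},{"fingers":8.7,"delta_pos":[0,0,0.1],"spin":0},{"fingers":8.7,"delta_pos":[0,0,-1],"spin":0},{"fingers":8.7,"delta_pos":[0,0,-4],"spin":0},{"fingers":8.7,"delta_pos":[0,0,-8],"spin":0},{"fingers":8.7,"delta_pos":[0,0,-13],"spin":0},{"fingers":8.7,"delta_pos":[0,0,-18],"spin":0},{"fingers":8.7,"delta_pos":[0,0,-20],"spin":0}]'
python3 - <<'E'
from h import *
spots("wrist",['jar_mid','bottle_mid','side_mat'],"pics/w6.png")
spots("side",['jar_mid','bottle_mid','side_mat','key_t_mid','key_i_mid'],"pics/s6.png")
E
```

```text
time_s: 16.55
tcp_pos: [0.4982, -0.2847, 0.2545]
ee_rot: [[1.0, 0.001, 0.01], [0.001, -1.0, -0.005], [0.01, 0.005, -1.0]]
wrist_force: [0.3, -0.5, -0.2]
gripper_width: 0.999
wrist jar_mid 0.82 (270, 274) [ 0.3948 -0.2789]
wrist bottle_mid 0.64 (277, 189) [ 0.4953 -0.2865]
wrist side_mat 0.59 (273, 215) [ 0.4504 -0.2811]
side jar_mid 0.7 (382, 147) [ 0.3991 -0.2831]
side bottle_mid 0.89 (354, 247) [0.4185 0.0488]
side bottle_mid 0.59 (342, 139) [ 0.4985 -0.2825]
side bottle_mid 0.55 (360, 291) [0.3941 0.146 ]
side side_mat 0.92 (361, 160) [ 0.4426 -0.2845]
side key_t_mid 0.81 (251, 261) [0.6164 0.1026]
side key_t_mid 0.56 (345, 138) [ 0.4971 -0.3452]
side key_i_mid 0.81 (264, 202) [ 0.6371 -0.0649]
```

View pics/w6.png

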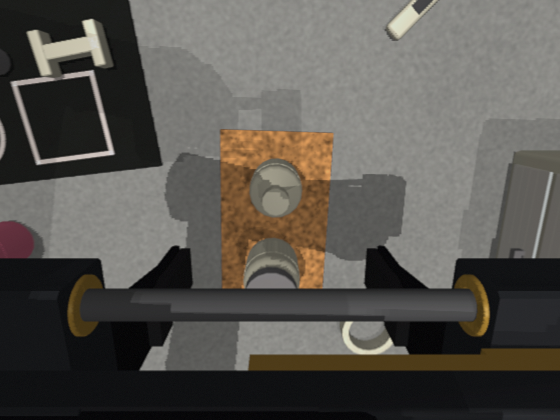

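View pics/s6.png

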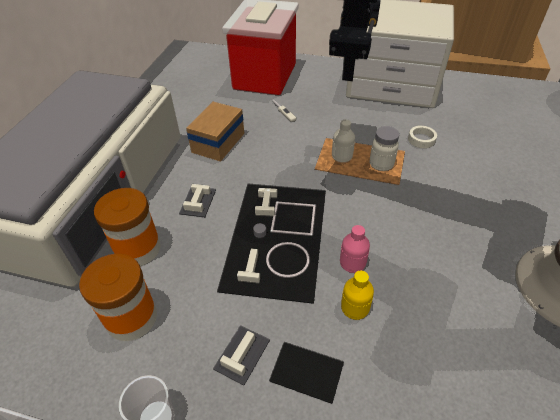

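Both stand upright on the cork: bottle at (343,142) and jar at (385,150) in the side view. Both keys are unmoved. Next is the T key, after a check of the wrist joint's range.

```bash
python3 - <<'E'
from station import sense
s=sense();print(s['joints'].round(1),s['tcp_pos'])
E
```

```text
[-13.5  15.9  -5.   -0.  -69.2 103.5] [ 0.49583996 -0.2834047   0.2462982 ]
```

```bash
python3 -m inch '[{"fingers":5,"delta_pos":[1,-3.5,0],"spin":6},{"fingers":5,"delta_pos":[2.4,-7.8,0],"spin":14},{"fingers":5,"delta_pos":[3.6,-12,0],"spin":22},{"fingers":5,"delta_pos":[4.8,-16,0],"spin":30},{"fingers":5,"delta_pos":[6,-20,0],"spin":38},{"fingers":5,"delta_pos":[7.2,-24,0],"spin":46},{"fingers":5,"delta_pos":[8.4,-28,0],"spin":54},{"fingers":5,"delta_pos":[9.6,-32,0],"spin":62},{"fingers":5,"delta_pos":[10.8,-36,0],"spin":70},{"fingers":5,"delta_pos":[11.8,-39.2,0],"spin":78},{"fingers":5,"delta_pos":[11.9,-39.2,0],"spin":83},{"fingers":5,"delta_pos":[11.9,-39.2,0],"spin":83},{"fingers":5,"delta_pos":[11.9,-39.2,0],"spin":83},{"fingers":5,"delta_pos":[11.9,-39.2,0],"spin":83}]'
python3 - <<'E'
from h import *
im,c=spots("wrist",['key_t_mid','key_i_mid','round_mark','square_mark'],"pics/w7.png")
np.save("c7.npy",c,allow_pickle=True);print(sense()['tcp_pos'],sense()['joints'].round(1))
E
```

```text
time_s: 18.45
tcp_pos: [0.6148, 0.1078, 0.2475]
ee_rot: [[0.123, -0.992, -0.0], [-0.992, -0.123, -0.0], [0.0, 0.0, -1.0]]
wrist_force: [-0.5, -1.0, -0.3]
gripper_width: 0.576
wrist key_t_mid 0.83 (277, 181) [0.6146 0.1129]
[0.61500375 0.10804974 0.24780528] [ 24.8  21.1   2.7   0.  -71.5 -17.8]
```

View pics/w7.png

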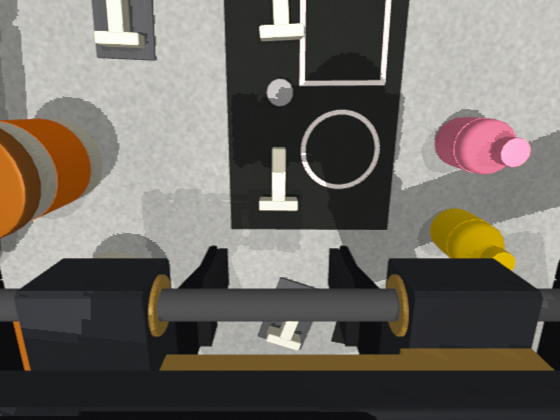

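The T key stands vertical in the picture at (278,180), so it is aligned with the jaws. The pad sample at (290,325) is a T. A quick measure next.

```bash
python3 - <<'E'
from h import *
c=np.load("c7.npy",allow_pickle=True).item()
im=cv2.imread("pics/w7.png");g=cv2.cvtColor(im,cv2.COLOR_BGR2HSV)
w=((g[...,2]>110)&(g[...,1]<80)).astype(np.uint8)
def box(n,z,roi):
    x0,y0,x1,y1=roi;mm=np.zeros_like(w);mm[y0:y1,x0:x1]=w[y0:y1,x0:x1]
    k,l,s,_=cv2.connectedComponentsWithStats(mm);i=1+np.argmax(s[1:,4])
    P=np.array([ray("wrist",u,v,z,c)[:2] for v,u in np.argwhere(l==i)],np.float32)*1000
    print(n,s[i].tolist(),cv2.minAreaRect(P))
box("key",.024,(240,140,298,217));box("circ",.004,(299,100,385,195));box("sq",.004,(296,0,395,90))
cv2.imwrite("pics/w7z.png",cv2.resize(im[130:225,225:395],None,fx=4.5,fy=4.5,interpolation=cv2.INTER_CUBIC))
E
```

```text
key [259, 147, 39, 64, 1219] ((615.2183227539062, 107.86116027832031), (43.17616271972656, 70.96326446533203), 7.046615123748779)
circ [301, 110, 79, 79, 1158] ((548.7057495117188, 69.70965576171875), (89.23863220214844, 88.21829223632812), 7.054976463317871)
sq [296, 0, 96, 86, 1486] ((565.7779541015625, -40.17167282104492), (97.16941833496094, 81.87974548339844), 7.0627665519714355)
```

View pics/w7z.png

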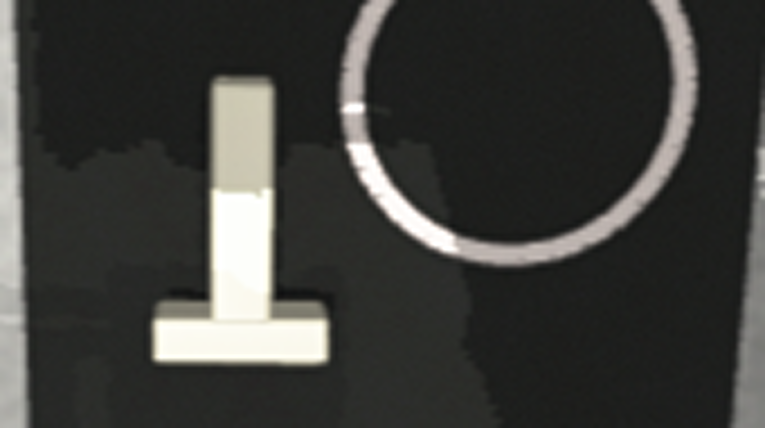

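```bash
python3 -m inch '[{"fingers":5,"delta_pos":[0,0,3],"spin":0},{"fingers":5,"delta_pos":[0,0,7],"spin":0},{"fingers":5,"delta_pos":[0,0,11],"spin":0},{"fingers":5,"delta_pos":[0,0,15],"spin":0},{"fingers":5,"delta_pos":[0,0,19],"spin":0},{"fingers":5,"delta_pos":[0,0,21.5],"spin":0},{"fingers":5,"delta_pos":[0,0,23],"spin":0},{"fingers":5,"delta_pos":[0,0,23.7],"spin":0},{"fingers":5,"delta_pos":[0,0,23.9],"spin":0},{"fingers":5,"delta_pos":[0,0,23.9],"spin":0}]'
```

```text
time_s: 19.7
tcp_pos: [0.6156, 0.1087, 0.0092]
ee_rot: [[0.123, -0.992, 0.001], [-0.992, -0.123, 0.0], [-0.0, -0.001, -1.0]]
wrist_force: [-0.5, -0.1, -0.4]
gripper_width: 0.571
```

```bash
python3 -m inch '[{"fingers":0.5,"delta_pos":[0,0,0.1],"spin":0},{"fingers":0.5,"delta_pos":[0,0,0.1],"spin":0},{"fingers":0.5,"delta_pos":[0,0,0.1],"spin":0},{"fingers":0.5,"delta_pos":[0,0,0.1],"spin":0},{"fingers":0.5,"delta_pos":[0,0,0.1],"spin":0},{"fingers":0.5,"delta_pos":[0,0,0.1],"spin":0},{"fingers":0.5,"delta_pos":[0,0,0.1],"spin":0},{"fingers":0.5,"delta_pos":[0,0,0.1],"spin":0}]'
```

```text
time_s: 20.5
tcp_pos: [0.6151, 0.1086, 0.0077]
ee_rot: [[0.122, -0.992, 0.0], [-0.992, -0.122, -0.0], [0.0, -0.0, -1.0]]
wrist_force: [-0.9, 0.1, 0.8]
gripper_width: 0.168
```

```bash
python3 -m inch '[{"fingers":0.5,"delta_pos":[0,0,-1],"spin":0},{"fingers":0.5,"delta_pos":[0,0,-3],"spin":0},{"fingers":0.5,"delta_pos":[0,0,-6],"spin":0},{"fingers":0.5,"delta_pos":[0,0,-10],"spin":0},{"fingers":0.5,"delta_pos":[0,0,-12],"spin":-2},{"fingers":0.5,"delta_pos":[-1,0.7,-12],"spin":-8},{"fingers":0.5,"delta_pos":[-3,2,-12],"spin":-16},{"fingers":0.5,"delta_pos":[-5,3.3,-12],"spin":-24},{"fingers":0.5,"delta_pos":[-7,4.7,-12],"spin":-32},{"fingers":0.5,"delta_pos":[-9,6,-12],"spin":-40},{"fingers":0.5,"delta_pos":[-11,7.4,-12],"spin":-48},{"fingers":0.5,"delta_pos":[-13.5,9,-12],"spin":-56},{"fingers":0.5,"delta_pos":[-16,10.7,-12],"spin":-64},{"fingers":0.5,"delta_pos":[-18,12,-12],"spin":-71},{"fingers":0.5,"delta_pos":[-19.3,12.9,-12],"spin":-76},{"fingers":0.5,"delta_pos":[-19.7,13.2,-12],"spin":-77.8},{"fingers":0.5,"delta_pos":[-19.7,13.2,-12],"spin":-77.8},{"fingers":0.5,"delta_pos":[-19.7,13.2,-12],"spin":-77.8},{"fingers":0.5,"delta_pos":[-19.7,13.2,-12],"spin":-77.8}]'
python3 - <<'E'
from h import *
im=capture("wrist");c=get_calibration("wrist");np.save("c8.npy",c,allow_pickle=True)
cv2.imwrite("pics/w8.png",im[:,:,::-1]);cv2.imwrite("pics/s8.png",capture("side")[:,:,::-1]);print(sense()['tcp_pos'],sense()['gripper_width'])
E
```

```text
time_s: 22.4
tcp_pos: [0.4604, 0.2873, 0.1276]
ee_rot: [[0.996, -0.092, -0.0], [-0.092, -0.996, -0.0], [0.0, 0.0, -1.0]]
wrist_force: [-0.9, -0.0, -0.5]
gripper_width: 0.17
[0.46033683 0.28731401 0.12748967] 0.16902585954310476
```

View pics/w8.png

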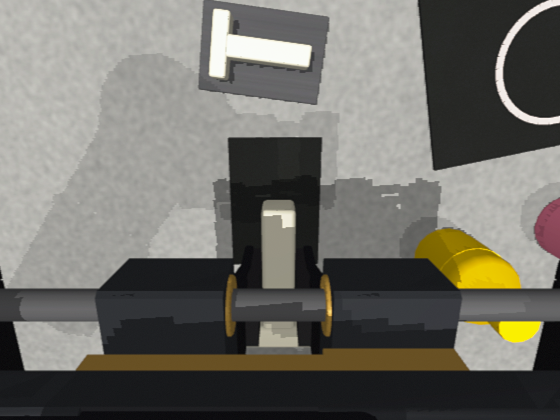

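View pics/s8.png

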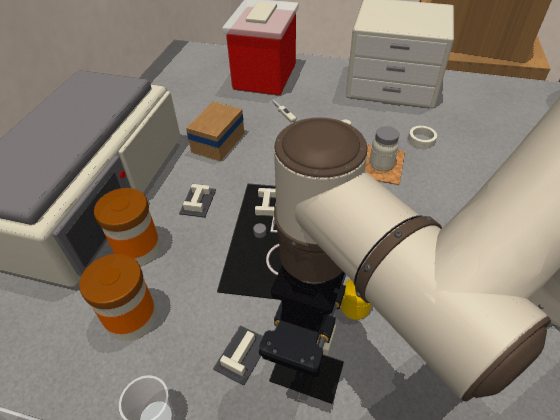

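The key lies in the gripper, aligned with and centred over the pad (pad columns 228–321, key 262–295). Lowering it.

```bash
python3 -m inch '[{"fingers":0.5,"delta_pos":[0,0,1],"spin":0},{"fingers":0.5,"delta_pos":[0,0,3],"spin":0},{"fingers":0.5,"delta_pos":[0,0,6],"spin":0},{"fingers":0.5,"delta_pos":[0,0,9],"spin":0},{"fingers":0.5,"delta_pos":[0,0,10.8],"spin":0},{"fingers":0.5,"delta_pos":[0,0,11.5],"spin":0},{"fingers":0.5,"delta_pos":[0,0,11.8],"spin":0},{"fingers":0.5,"delta_pos":[0,0,11.9],"spin":0},{"fingers":0.5,"delta_pos":[0,0,11.9],"spin":0}]'
```

```text
time_s: 23.4
tcp_pos: [0.4604, 0.2884, 0.0094]
ee_rot: [[0.996, -0.09, 0.001], [-0.09, -0.996, 0.001], [0.001, -0.001, -1.0]]
wrist_force: [-0.1, -0.3, -0.2]
gripper_width: 0.173
```

```bash
python3 -m inch '[{"fingers":0.5,"delta_pos":[0,0,0.1],"spin":0},{"fingers":0.5,"delta_pos":[0,0,0.15],"spin":0},{"fingers":0.5,"delta_pos":[0,0,0.15],"spin":0},{"fingers":4,"delta_pos":[0,0,0.1],"spin":0},{"fingers":4,"delta_pos":[0,0,0.1],"spin":0},{"fingers":4,"delta_pos":[0,0,0.1],"spin":0},{"fingers":4,"delta_pos":[0,0,-1],"spin":0},{"fingers":4,"delta_pos":[0,0,-4],"spin":0},{"fingers":4,"delta_pos":[0,0,-8],"spin":0},{"fingers":4,"delta_pos":[0,0,-13],"spin":0},{"fingers":4,"delta_pos":[0,0,-18],"spin":0},{"fingers":4,"delta_pos":[0,0,-22],"spin":0},{"fingers":4,"delta_pos":[0,0,-24],"spin":0},{"fingers":4,"delta_pos":[0,0,-24],"spin":0}]'
python3 - <<'E'
from h import *
im,c=spots("wrist",['key_t_mid','key_i_mid','key_pad'],"pics/w9.png");np.save("c9.npy",c,allow_pickle=True)
im=im[:,:,::-1];g=cv2.cvtColor(np.ascontiguousarray(im),cv2.COLOR_BGR2HSV)
print(sense()['tcp_pos'])
E
```

```text
time_s: 24.8
tcp_pos: [0.4612, 0.289, 0.2534]
ee_rot: [[0.996, -0.09, 0.007], [-0.09, -0.996, 0.006], [0.006, -0.007, -1.0]]
wrist_force: [-0.2, 0.6, -0.8]
gripper_width: 0.456
wrist key_t_mid 0.95 (281, 180) [0.4558 0.2855]
wrist key_pad 0.92 (277, 176) [0.4589 0.2889]
[0.45911729 0.28721465 0.24710318]
```

View pics/w9.png

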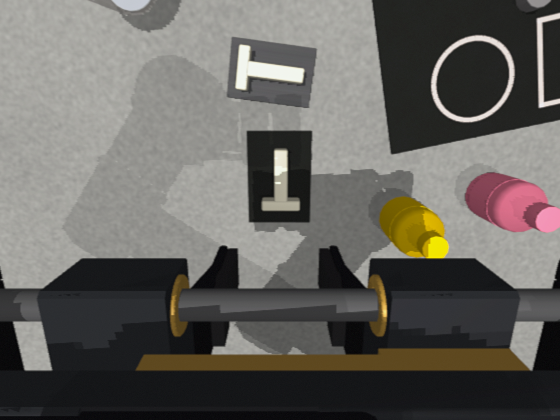

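The key lies flat on the pad, key centre (280,180) and pad centre (279,177), roughly 3 mm apart. Fetching the bottle next.

```bash
python3 -m inch '[{"fingers":8.7,"delta_pos":[0.5,3,0],"spin":-1},{"fingers":8.7,"delta_pos":[8.9,56.5,0],"spin":-5.2},{"fingers":8.7,"delta_pos":[8.9,56.5,0],"spin":-5.2},{"fingers":8.7,"delta_pos":[8.9,56.5,0],"spin":-5.2},{"fingers":8.7,"delta_pos":[8.9,56.5,0],"spin":-5.2},{"fingers":8.7,"delta_pos":[8.9,56.5,0],"spin":-5.2},{"fingers":8.7,"delta_pos":[8.9,56.5,0],"spin":-5.2},{"fingers":8.7,"delta_pos":[8.9,56.5,0],"spin":-5.2},{"fingers":8.7,"delta_pos":[8.9,56.5,0],"spin":-5.2},{"fingers":8.7,"delta_pos":[8.9,56.5,0],"spin":-5.2},{"fingers":8.7,"delta_pos":[8.9,56.5,0],"spin":-5.2},{"fingers":8.7,"delta_pos":[8.9,56.5,0],"spin":-5.2},{"fingers":8.7,"delta_pos":[8.9,56.5,0],"spin":-5.2},{"fingers":8.7,"delta_pos":[8.9,56.5,0],"spin":-5.2},{"fingers":8.7,"delta_pos":[8.9,56.5,0],"spin":-5.2},{"fingers":8.7,"delta_pos":[8.9,56.5,0],"spin":-5.2}]'
python3 - <<'E'
from h import *
im,c=spots("wrist",['jar_mid','bottle_mid','side_mat'],"pics/w10.png");print(sense()['tcp_pos'])
np.save("c10.npy",c,allow_pickle=True)
E
```

```text
time_s: 26.6
tcp_pos: [0.4976, -0.2817, 0.2483]
ee_rot: [[1.0, 0.002, -0.001], [0.002, -1.0, 0.0], [-0.001, -0.0, -1.0]]
wrist_force: [-0.3, -0.1, 0.1]
gripper_width: 1.004
wrist jar_mid 0.73 (275, 275) [ 0.3937 -0.2794]
wrist bottle_mid 0.9 (279, 189) [ 0.4928 -0.2838]
wrist side_mat 0.57 (274, 216) [ 0.4467 -0.2781]
[ 0.49782412 -0.28198189  0.24882438]
```

View pics/w10.png

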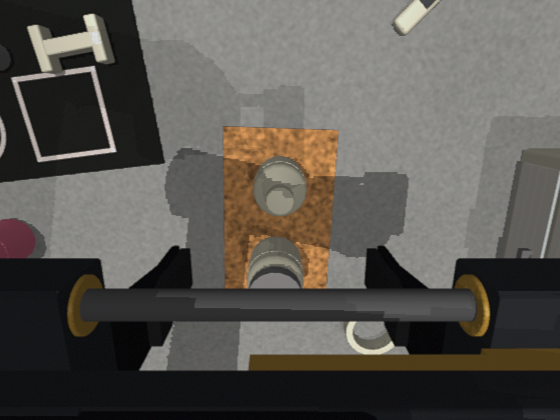

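The bottle at (280,190) and the jar at (276,268) are where I left them. Descending on the bottle.

```bash
python3 -m inch '[{"fingers":8.7,"delta_pos":[0,0.15,3],"spin":0},{"fingers":8.7,"delta_pos":[0,0.15,7],"spin":0},{"fingers":8.7,"delta_pos":[0,0.15,11],"spin":0},{"fingers":8.7,"delta_pos":[0,0.15,15],"spin":0},{"fingers":8.7,"delta_pos":[0,0.15,18],"spin":0},{"fingers":8.7,"delta_pos":[0,0.15,19.5],"spin":0},{"fingers":8.7,"delta_pos":[0,0.15,20.1],"spin":0},{"fingers":8.7,"delta_pos":[0,0.15,20.1],"spin":0},{"fingers":4,"delta_pos":[0,0.15,20.1],"spin":0},{"fingers":4,"delta_pos":[0,0.15,20.1],"spin":0},{"fingers":4,"delta_pos":[0,0.15,20.1],"spin":0},{"fingers":4,"delta_pos":[0,0.15,20.1],"spin":0},{"fingers":4,"delta_pos":[0,0.15,20.1],"spin":0},{"fingers":4,"delta_pos":[0,0.15,20.1],"spin":0},{"fingers":4,"delta_pos":[0,0.15,20.1],"spin":0},{"fingers":4,"delta_pos":[0,0.15,20.1],"spin":0}]'
```

```text
time_s: 28.4
tcp_pos: [0.4979, -0.2842, 0.0479]
ee_rot: [[1.0, 0.001, 0.0], [0.001, -1.0, 0.0], [0.0, -0.0, -1.0]]
wrist_force: [-0.5, 2.5, 3.9]
gripper_width: 0.612
```

```bash
python3 -m inch '[{"fingers":4,"delta_pos":[0,0,-1],"spin":0},{"fingers":4,"delta_pos":[0,0,-3],"spin":0},{"fingers":4,"delta_pos":[0,0,-6],"spin":0},{"fingers":4,"delta_pos":[0,0,-10],"spin":0},{"fingers":4,"delta_pos":[0,0,-14],"spin":0},{"fingers":4,"delta_pos":[0,0,-15],"spin":0},{"fingers":4,"delta_pos":[0.2,-1,-15],"spin":0},{"fingers":4,"delta_pos":[0.5,-3,-15],"spin":0},{"fingers":4,"delta_pos":[1,-6,-15],"spin":0},{"fingers":4,"delta_pos":[1.4,-9,-15],"spin":0},{"fingers":4,"delta_pos":[1.9,-12,-15],"spin":0},{"fingers":4,"delta_pos":[2.4,-15.5,-15],"spin":0},{"fingers":4,"delta_pos":[3,-19,-15],"spin":0},{"fingers":4,"delta_pos":[3.5,-22.5,-15],"spin":0},{"fingers":4,"delta_pos":[4,-26,-15],"spin":0},{"fingers":4,"delta_pos":[4.6,-29.5,-15],"spin":0},{"fingers":4,"delta_pos":[5.1,-32.5,-15],"spin":0},{"fingers":4,"delta_pos":[5.3,-34.6,-15],"spin":0},{"fingers":4,"delta_pos":[5.4,-35.3,-15],"spin":0},{"fingers":4,"delta_pos":[5.4,-35.3,-15],"spin":0}]'
```

```text
time_s: 30.4
tcp_pos: [0.5502, 0.0694, 0.1954]
ee_rot: [[1.0, 0.002, -0.004], [0.002, -1.0, -0.001], [-0.004, 0.001, -1.0]]
wrist_force: [-0.2, -1.2, -2.1]
gripper_width: 0.61
```

```bash
python3 - <<'E'
from h import *
cv2.imwrite("pics/w11.png",capture("wrist")[:,:,::-1]);print(sense()['tcp_pos'],sense()['gripper_width'])
E
```

```text
[0.55029965 0.06863212 0.19581104] 0.6114751622912226
```

View pics/w11.png

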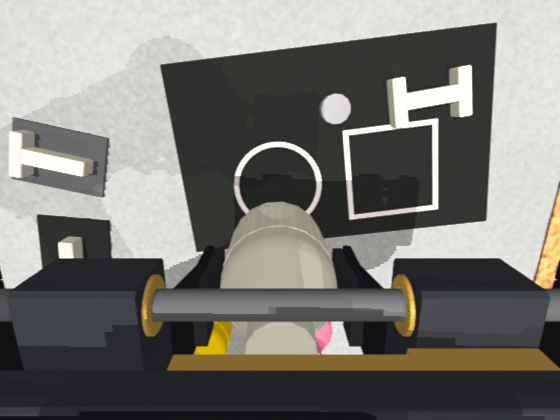

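The bottle hangs upright over the round outline at (278,180). Lowering it.

```bash
python3 -m inch '[{"fingers":4,"delta_pos":[0.1,0,1],"spin":0},{"fingers":4,"delta_pos":[0.1,0,4],"spin":0},{"fingers":4,"delta_pos":[0.1,0,8],"spin":0},{"fingers":4,"delta_pos":[0.1,0,11],"spin":0},{"fingers":4,"delta_pos":[0.1,0,13],"spin":0},{"fingers":4,"delta_pos":[0.1,0,14.2],"spin":0},{"fingers":4,"delta_pos":[0.1,0,14.7],"spin":0},{"fingers":4,"delta_pos":[0.1,0,15],"spin":0},{"fingers":4,"delta_pos":[0.1,0,15.1],"spin":0},{"fingers":4,"delta_pos":[0.1,0,15.1],"spin":0}]'
```

```text
time_s: 31.45
tcp_pos: [0.5528, 0.0684, 0.0479]
ee_rot: [[1.0, 0.001, 0.001], [0.001, -1.0, -0.0], [0.001, 0.0, -1.0]]
wrist_force: [-0.8, -2.9, 2.6]
gripper_width: 0.607
```

Contact at about the pick height. Releasing the bottle, lifting and checking.

```bash
python3 -m inch '[{"fingers":8.7,"delta_pos":[0,0,0],"spin":0},{"fingers":8.7,"delta_pos":[0,0,0],"spin":0},{"fingers":8.7,"delta_pos":[0,0,0],"spin":0},{"fingers":8.7,"delta_pos":[0,0,-1],"spin":0},{"fingers":8.7,"delta_pos":[0,0,-4],"spin":0},{"fingers":8.7,"delta_pos":[0,0,-8],"spin":0},{"fingers":8.7,"delta_pos":[0,0,-13],"spin":0},{"fingers":8.7,"delta_pos":[0,0,-18],"spin":0},{"fingers":8.7,"delta_pos":[0,0,-20],"spin":0},{"fingers":8.7,"delta_pos":[0,0,-20],"spin":0}]'
python3 - <<'E'
from h import *
im,c=spots("wrist",['bottle_mid','round_mark','square_mark','key_i_mid'],"pics/w12.png");print(sense()['tcp_pos'])
np.save("c12.npy",c,allow_pickle=True)
cv2.imwrite("pics/w12z.png",cv2.resize(im[90:240,180:440,::-1],None,fx=3,fy=3,interpolation=cv2.INTER_CUBIC))
E
```

```text
time_s: 32.45
tcp_pos: [0.5545, 0.0694, 0.252]
ee_rot: [[1.0, 0.001, 0.01], [0.001, -1.0, 0.003], [0.01, -0.003, -1.0]]
wrist_force: [-0.6, -0.3, -0.4]
gripper_width: 1.003
wrist bottle_mid 0.73 (213, 316) [0.4003 0.1425]
wrist bottle_mid 0.63 (103, 249) [0.4831 0.2579]
wrist bottle_mid 0.59 (278, 193) [0.5449 0.0684]
wrist key_i_mid 0.63 (406, 103) [ 0.6345 -0.0685]
[0.55159567 0.06851415 0.24487536]
```

View pics/w12z.png

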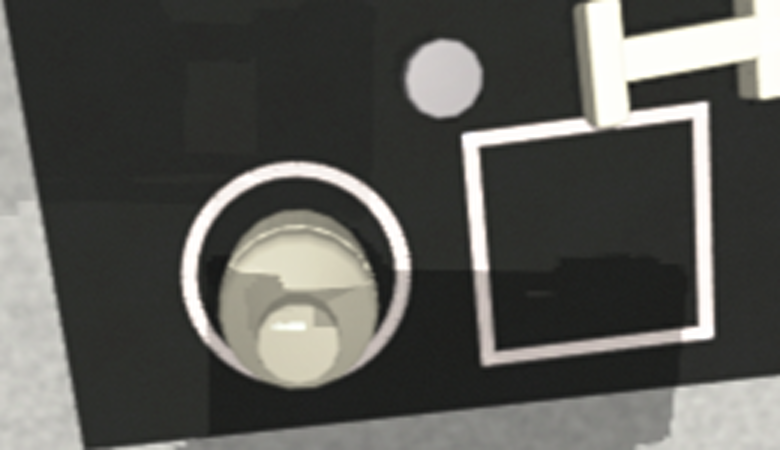

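```bash
python3 - <<'E'
from h import *
im,c=spots("wrist",[],"pics/w13.png")
cap=ray("wrist",279,204,.109,c);ci=ray("wrist",278.7,181.7,.004,c)
q=[ray("wrist",180+u/3,90+v/3,.004,c) for u,v in((462,134),(710,101),(714,337),(482,366))]
print(cap[:2],ci[:2],np.mean(q,0)[:2],sense()['tcp_pos'])
E
```

```text
[0.54673264 0.06684593] [0.54444819 0.06686697] [ 0.55894128 -0.04639564] [0.55174579 0.06852627 0.24493126]
```

The bottle's cap is about 2 mm from the round outline's centre, and it stands upright. Next, the jar.

```bash
python3 -m inch '[{"fingers":8.7,"delta_pos":[-1,2,0],"spin":0},{"fingers":8.7,"delta_pos":[-15.7,34.7,0],"spin":0},{"fingers":8.7,"delta_pos":[-15.7,34.7,0],"spin":0},{"fingers":8.7,"delta_pos":[-15.7,34.7,0],"spin":0},{"fingers":8.7,"delta_pos":[-15.7,34.7,0],"spin":0},{"fingers":8.7,"delta_pos":[-15.7,34.7,0],"spin":0},{"fingers":8.7,"delta_pos":[-15.7,34.7,0],"spin":0},{"fingers":8.7,"delta_pos":[-15.7,34.7,0],"spin":0},{"fingers":8.7,"delta_pos":[-15.7,34.7,0],"spin":0},{"fingers":8.7,"delta_pos":[-15.7,34.7,0],"spin":0},{"fingers":8.7,"delta_pos":[-15.7,34.7,0],"spin":0},{"fingers":8.7,"delta_pos":[-15.7,34.7,0],"spin":0}]'
python3 - <<'E'
from h import *
im,c=spots("wrist",['jar_mid','side_mat'],"pics/w14.png");print(sense()['tcp_pos'])
E
```

```text
time_s: 33.95
tcp_pos: [0.396, -0.2774, 0.2464]
ee_rot: [[1.0, 0.002, -0.0], [0.002, -1.0, 0.0], [-0.0, -0.0, -1.0]]
wrist_force: [0.1, 1.5, -0.4]
gripper_width: 1.0
wrist side_mat 0.69 (279, 128) [ 0.4501 -0.2798]
[ 0.39623082 -0.27738439  0.24656826]
```

View pics/w14.png

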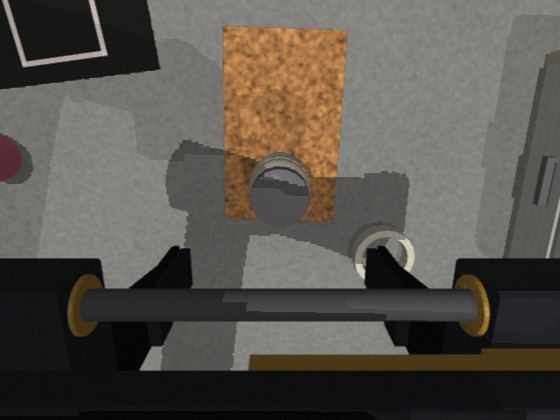

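The jar is centred under the gripper at (279,190). Grasping it as before.

```bash
python3 -m inch '[{"fingers":8.7,"delta_pos":[-0.1,0.1,3],"spin":0},{"fingers":8.7,"delta_pos":[-0.1,0.1,7],"spin":0},{"fingers":8.7,"delta_pos":[-0.1,0.1,11],"spin":0},{"fingers":8.7,"delta_pos":[-0.1,0.1,15],"spin":0},{"fingers":8.7,"delta_pos":[-0.1,0.1,18],"spin":0},{"fingers":8.7,"delta_pos":[-0.1,0.1,19.2],"spin":0},{"fingers":8.7,"delta_pos":[-0.1,0.1,19.6],"spin":0},{"fingers":8.7,"delta_pos":[-0.1,0.1,19.6],"spin":0},{"fingers":5,"delta_pos":[-0.1,0.1,19.6],"spin":0},{"fingers":5,"delta_pos":[-0.1,0.1,19.6],"spin":0},{"fingers":5,"delta_pos":[-0.1,0.1,19.6],"spin":0},{"fingers":5,"delta_pos":[-0.1,0.1,19.6],"spin":0},{"fingers":5,"delta_pos":[-0.1,0.1,19.6],"spin":0},{"fingers":5,"delta_pos":[-0.1,0.1,19.6],"spin":0},{"fingers":5,"delta_pos":[-0.1,0.1,19.6],"spin":0}]'
```

```text
time_s: 35.6
tcp_pos: [0.3949, -0.2793, 0.0512]
ee_rot: [[1.0, 0.001, 0.001], [0.001, -1.0, -0.0], [0.001, 0.0, -1.0]]
wrist_force: [-0.0, 3.0, 4.9]
gripper_width: 0.702
```

```bash
python3 -m inch '[{"fingers":5,"delta_pos":[0,0,-1],"spin":0},{"fingers":5,"delta_pos":[0,0,-3],"spin":0},{"fingers":5,"delta_pos":[0,0,-6],"spin":0},{"fingers":5,"delta_pos":[0,0,-10],"spin":0},{"fingers":5,"delta_pos":[0,0,-14],"spin":0},{"fingers":5,"delta_pos":[0,0,-15],"spin":0},{"fingers":5,"delta_pos":[0.6,-0.8,-15],"spin":0},{"fingers":5,"delta_pos":[1.8,-2.5,-15],"spin":0},{"fingers":5,"delta_pos":[3.7,-5,-15],"spin":0},{"fingers":5,"delta_pos":[5.9,-8,-15],"spin":0},{"fingers":5,"delta_pos":[8.1,-11,-15],"spin":0},{"fingers":5,"delta_pos":[10.3,-14,-15],"spin":0},{"fingers":5,"delta_pos":[12.5,-17,-15],"spin":0},{"fingers":5,"delta_pos":[14.6,-20,-15],"spin":0},{"fingers":5,"delta_pos":[16.1,-22,-15],"spin":0},{"fingers":5,"delta_pos":[16.8,-23,-15],"spin":0},{"fingers":5,"delta_pos":[17,-23.2,-15],"spin":0},{"fingers":5,"delta_pos":[17,-23.2,-15],"spin":0},{"fingers":5,"delta_pos":[17,-23.2,-15],"spin":0}]'
python3 - <<'E'
from h import *
cv2.imwrite("pics/w15.png",capture("wrist")[:,:,::-1]);print(sense()['tcp_pos'],sense()['gripper_width'])
E
```

```text
time_s: 37.5
tcp_pos: [0.5635, -0.0481, 0.2]
ee_rot: [[1.0, -0.001, -0.002], [-0.001, -1.0, -0.0], [-0.002, 0.0, -1.0]]
wrist_force: [-0.2, -1.0, -2.8]
gripper_width: 0.699
[ 0.5636682  -0.04819902  0.20033822] 0.6995185200237088
```

View pics/w15.png

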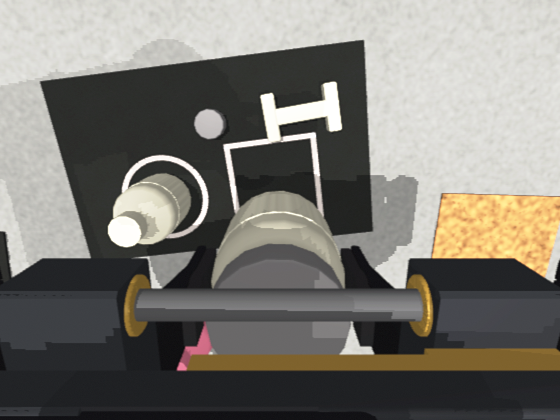

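The jar hangs over the square, with the outline at (225–320, 135–210), clear of the bottle. Lowering it.

```bash
python3 -m inch '[{"fingers":5,"delta_pos":[0.1,0,1],"spin":0},{"fingers":5,"delta_pos":[0.1,-0.1,4],"spin":0},{"fingers":5,"delta_pos":[0.1,-0.1,8],"spin":0},{"fingers":5,"delta_pos":[0.1,-0.1,11],"spin":0},{"fingers":5,"delta_pos":[0.1,-0.1,13],"spin":0},{"fingers":5,"delta_pos":[0.1,-0.1,14.2],"spin":0},{"fingers":5,"delta_pos":[0.1,-0.1,14.7],"spin":0},{"fingers":5,"delta_pos":[0.1,-0.1,15],"spin":0},{"fingers":5,"delta_pos":[0.1,-0.1,15],"spin":0}]'
```

```text
time_s: 38.45
tcp_pos: [0.5663, -0.0463, 0.0516]
ee_rot: [[1.0, 0.001, 0.002], [0.001, -1.0, 0.0], [0.002, -0.0, -1.0]]
wrist_force: [0.4, 0.5, -2.4]
gripper_width: 0.701
```

```bash
python3 -m inch '[{"fingers":5,"delta_pos":[-0.1,0,0.1],"spin":0},{"fingers":5,"delta_pos":[-0.1,0,0.1],"spin":0},{"fingers":5,"delta_pos":[-0.1,0,0.1],"spin":0},{"fingers":8.7,"delta_pos":[-0.1,0,0.1],"spin":0},{"fingers":8.7,"delta_pos":[-0.1,0,0.1],"spin":0},{"fingers":8.7,"delta_pos":[-0.1,0,0.1],"spin":0},{"fingers":8.7,"delta_pos":[-0.1,0,-1],"spin":0},{"fingers":8.7,"delta_pos":[-0.1,0,-4],"spin":0},{"fingers":8.7,"delta_pos":[-0.1,0,-8],"spin":0},{"fingers":8.7,"delta_pos":[-0.1,0,-13],"spin":0},{"fingers":8.7,"delta_pos":[-0.1,0,-18],"spin":0},{"fingers":8.7,"delta_pos":[-0.1,0,-20],"spin":0},{"fingers":8.7,"delta_pos":[-4,-1,-24],"spin":0},{"fingers":8.7,"delta_pos":[-8,-2,-25],"spin":0},{"fingers":8.7,"delta_pos":[-8.5,-7,-25],"spin":0},{"fingers":8.7,"delta_pos":[-8.5,-7,-25],"spin":0},{"fingers":8.7,"delta_pos":[-8.5,-7,-25],"spin":0},{"fingers":8.7,"delta_pos":[-8.5,-7,-25],"spin":0},{"fingers":8.7,"delta_pos":[-8.5,-7,-25],"spin":0}]'
python3 - <<'E'
from h import *
im,c=spots("wrist",['jar_mid','bottle_mid','key_t_mid','key_i_mid','round_mark','square_mark','key_pad'],"pics/w16.png");np.save("c16.npy",c,allow_pickle=True)
cv2.imwrite("pics/w16z.png",cv2.resize(im[0:170,150:410,::-1],None,fx=3,fy=3,interpolation=cv2.INTER_CUBIC))
spots("side",['jar_mid','bottle_mid'],"pics/s16.png")
E
```

```text
time_s: 40.35
tcp_pos: [0.4806, 0.0228, 0.3002]
ee_rot: [[1.0, -0.001, -0.001], [-0.001, -1.0, -0.0], [-0.001, 0.0, -1.0]]
wrist_force: [-0.4, -0.5, 0.1]
gripper_width: 0.997
wrist bottle_mid 0.8 (235, 115) [0.5481 0.0687]
wrist bottle_mid 0.71 (178, 239) [0.4012 0.1448]
wrist bottle_mid 0.58 (262, 226) [0.4178 0.0413]
wrist key_i_mid 0.86 (357, 34) [ 0.6374 -0.0696]
wrist round_mark 0.19 (63, 91) [0.5751 0.2864]
wrist key_pad 0.95 (72, 184) [0.4582 0.2967]
side jar_mid 0.68 (295, 200) [ 0.5635 -0.0536]
side bottle_mid 0.81 (357, 248) [0.4138 0.0489]
side bottle_mid 0.76 (287, 240) [0.5508 0.0637]
side bottle_mid 0.74 (362, 291) [0.3908 0.1442]
```

View pics/w16.png

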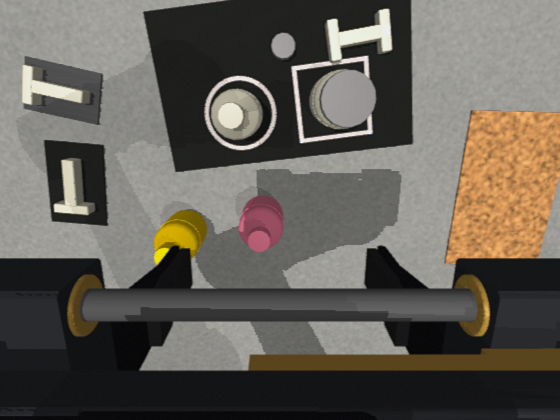

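View pics/w16z.png

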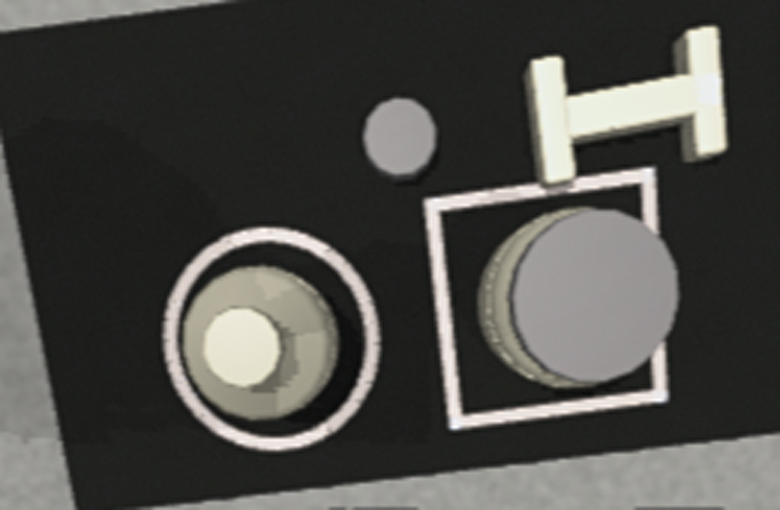

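View pics/s16.png

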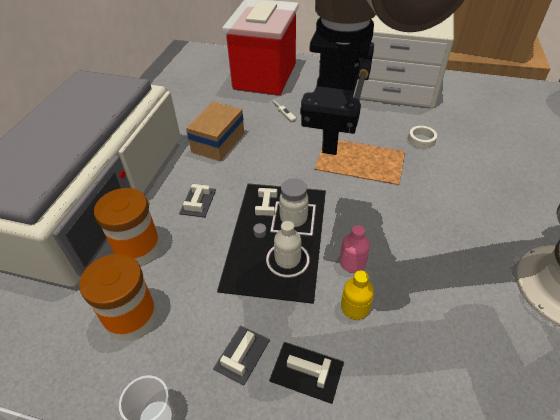

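```bash
python3 - <<'E'
from h import *
c=np.load("c16.npy",allow_pickle=True).item()
f=lambda u,v,z:(ray("wrist",150+u/3,v/3,z,c)*1000).round(1)[:2]
sq=np.mean([f(423,201,.004),f(654,168,.004),f(667,401,.004),f(452,430,.004)],0)
print("jar",f(594,295,.099),"sq",sq,"bottle",f(241,347,.109),"circ",f(271,339,.004))
im=cv2.imread("pics/w16.png");g=cv2.cvtColor(im,cv2.COLOR_BGR2HSV)
def box(m,z,roi):
    x0,y0,x1,y1=roi;mm=np.zeros_like(m);mm[y0:y1,x0:x1]=m[y0:y1,x0:x1]
    k,l,s,_=cv2.connectedComponentsWithStats(mm);i=1+np.argmax(s[1:,4])
    print(cv2.minAreaRect(np.array([ray("wrist",u,v,z,c)[:2] for v,u in np.argwhere(l==i)],np.float32)*1000))
box(((g[...,2]>125)).astype(np.uint8),.024,(52,150,100,218))
box((g[...,2]<55).astype(np.uint8),.004,(35,130,115,230))
box(((g[...,2]>140)&(g[...,1]<70)).astype(np.uint8),.024,(315,0,400,56))
s=sense();print(s['time_s'],s['wrist_force'],s['joint_velocities'].round(2))
E
```

```text
jar [565.3 -46.6] sq [563.925 -46.05 ] bottle [549.2  68.1] circ [549.8  69.2]
((459.88775634765625, 287.3026123046875), (43.73710250854492, 69.5096435546875), 85.30859375)
((459.6756591796875, 288.441650390625), (74.86053466796875, 108.99066162109375), 85.06591796875)
((635.06396484375, -69.71450805664062), (43.22838592529297, 69.84317779541016), 9.82425594329834)
40.9 [ 0.48474501 -0.38603787  0.46540013] [ 0.14 -0.04  0.05  0.05  0.08 -0.17]
```

All offsets are within 2 mm and the arm touches nothing, so I'm handing the job in.

```bash
python3 -c "
from station import *
print(finish_job())"
```

```text
the job is handed in; nothing more can be done
None
```

The job is done and handed in at about 41 s of the 144 s allowed; the interface gives no verdict. The sample beside the key pad is T-shaped, so I used the T key. I stood the jar and bottle on the cork mat, laid the T key on the pad, then put the bottle and jar back.

Last checks from the wrist camera:

| Item | Measured against | Offset | Limit |
|---|---|---|---|
| T key | Pad centre | about 1 mm, lengthwise within 0.3° | 15 mm, 0.3 rad |
| Jar | Square outline centre | about 1.5 mm | 15 mm |
| Bottle | Round outline centre | about 1.3 mm | 15 mm |
| I key | Its place at the start | no visible change, though not measured the same way as at the start | 20 mm |

In the pictures the jar and bottle look upright. The arm was clear of everything, with wrist force under 1 N.

Some readings disagreed:
- **Trained network:** its points were up to about 9 mm off my measurements at the end, for example the pad centre and the side view of the jar. I relied on the outlines I measured in the pictures, where the key, pad and circle came out at the given sizes.
- **Bottle check:** one mid-run reading was about 5 mm off in absolute position, because the arm was still settling. I used only the relative distance from it, about 2 mm.

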